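Lid back on the wax tin in the drawer

TASK

The wax tin in the cabinet drawer has been left open: pull the drawer all the way out to its stop, then take the red lid from the sloping rest and put it on the tin so that it sits fully down and level all round. Lower it on while you still hold it rather than dropping it, and leave the drawer pulled out and let go of the lid. Do not disturb the bin, the turned wooden piece or the bottle.

Things in the scene. Friction and masses are not known exactly. Their poses are not given: they have to be found in the camera images.
- drawer (a joint): sliding drawer of the small wooden cabinet, in metres pulled out: 0 = shut, 0.15 = fully out at its stop (starts 0 to 0.03). It slides straight out of the cabinet's front and stays where it is left; a pull of a few newtons moves it
- cabinet: small light-wood drawer cabinet standing fixed on the bench, 240 deep x 200 wide x 150 high. Origin: centre of its underside; z up; its front faces its own -x (towards the robot) 120 mm from the origin, and the drawer travels along -x. It is turned a little to either side. The top is bare
- drawer_handle (a point): middle of the steel bar handle on the blue drawer front (front panel 172 wide, its top edge 132 mm above the bench): a horizontal bar 10 mm thick, 90 mm long along the cabinet's y, its centre 45 mm out from the drawer front and 118 mm above the bench (32 mm below the cabinet's top). Moves with the drawer; axes as the cabinet
- tin_rim (a point): centre of the rim of the round open steel wax tin fixed in the drawer: outside diameter 100, wall 3, tin 90 high, rim 104 mm above the bench. It lies 80 mm behind the outer face of the drawer front (125 behind the handle bar). The drawer front is 28 mm higher than the rim, its inner face 18 mm from the tin; the drawer sides are lower than the rim. z up, axes as the cabinet
- lid: loose round red lid, about 150 g, 116 outside diameter; skirt 110 inside, 12 deep; round wooden knob 32 diameter. Origin: centre of the skirt's lower edge; z up through the knob: plate top at 16 mm, straight knob from 16 to 52 mm. Starts on the lid rest tilted 35 degrees, knob up and away from the robot. Seated on the tin, its origin is 12 mm below the rim
- lid_rest: fixed wooden lid rest with a 130 x 130 mm board that slopes 35 degrees, rising towards the robot (its own +x; its low front, own -x, faces away from the robot); overall 86 mm high. Two short dowels, 12 mm high and 74 mm apart, carry the lower edge of the lid. Origin: on the bench under the middle of the board, z up. It stands left or right of the cabinet, turned a little
- bin: loose open grey plastic bin with turned wooden pieces in it, 130 x 170 x 65 high; origin: centre of its underside. Bystander, to be left alone
- skittle: loose turned wooden piece standing upright, 56 mm foot diameter, 140 high; origin: centre of its underside. Bystander, to be left alone
- glue_bottle: loose blue bottle with a white cap, 54 mm diameter, 150 high; origin: centre of its underside. Bystander, to be left alone
Mind the look-alikes: they are no part of the job. Of the things like the lid, leave any that is blue or purple; of the rest the smaller one is meant.

How it is judged:
On the way, in this order (a step that is already met when the one before it is completed fails the run):
1. the drawer is pulled out to its stop (at least 142 of 150 mm) (value of joint drawer above 0.142 m), for 0.1 s.
2. the lid is lowered onto the tin while the fingers still hold it: centred within 12 mm, its skirt edge no more than 8 mm above the rim (horizontal distance between lid and tin_rim below 0.012 m and z of lid in the frame of tin_rim below 0.008 m and contact force between the fingers and lid above 0.5 N), for 0.1 s.
At the end, for the whole second after the job is handed in: The drawer is out at its stop (at least 142 of 150 mm); the lid sits on the tin, centred within 8 mm, down to within 3 mm of full seating (skirt edge 9 to 16 mm below the rim), level within 0.05 rad and at rest (value of joint drawer above 0.142 m and horizontal distance between lid and tin_rim below 0.008 m and z of lid in the frame of tin_rim between -0.016 and -0.009 m and angle between lid's own z axis and vertical below 0.05 rad and linear speed of lid below 0.02 m/s); the robot touches nothing.
It fails at once if the bin is moved by more than 30 mm or tipped over (distance of bin from where it was at the start of the episode above 0.03 m or angle between bin's own z axis and vertical above 0.35 rad).
It fails at once if the skittle is moved by more than 30 mm or tipped over (distance of skittle from where it was at the start of the episode above 0.03 m or angle between skittle's own z axis and vertical above 0.35 rad).
It fails at once if the glue bottle is moved by more than 30 mm or tipped over (distance of glue_bottle from where it was at the start of the episode above 0.03 m or angle between glue_bottle's own z axis and vertical above 0.35 rad).
It also fails if it takes over 56 s, if anything falls off the work surface, if the arm or the gripper's body presses on something with over 40 N, if the wrist force passes 120 N, or if a joint passes its speed limit or range.

ROBOT

A 7-joint arm with a two-finger parallel gripper is mounted at the origin on the work surface. World frame = base frame: x ahead of the robot, y to its left, z up, the work surface at z = 0. Lengths are in m, angles in rad, forces in N, time in s.
With the tool pointing down it reaches from about 0.425 to 0.95 m from the base axis. Payload 4.7 kg.
Tool frame: the origin (TCP) lies on the centre line of the jaws, within the pads' length; the fingertips stand 22 mm ahead of it and the grasp point (between the pads) lies 3 mm ahead of it; z points along the fingers, y is the line along which they close (so a half turn about z gives the same grasp; the last joint's range is limited). The gripper opens to 87 mm and grips with 3 to 60 N. Pads are 19 mm wide; open, the fingers measure 117 mm over their backs; the gripper's body (75 mm by 190 mm) begins 51 mm behind the grasp point.
Start: joints at [1.305, 0.469, -0.049, 1.532, 0.024, 1.141, -0.082], TCP at [0.158, -0.656, 0.245] pointing down, gripper open.
Joint ranges: [-2.59, 2.59], [-0.33, 1.99], [-1.39, 1.29], [0.1, 2.45], [-1.04, 4.18], [0.21, 1.99], [-2.66, 2.66]. Speed limits (rad/s): [2.57, 2.57, 3.14, 3.14, 3.14, 3.14, 3.14].

INTERFACE

Orientations are given as a unit quaternion [x, y, z, w].
In Python, from rig import ctrl gives the robot as it stands.
- The arm moves only by the tool send_rows, never from a script. Its argument "increments" is a list of rows, each an object of numbers: "wx", "wy", "wz": the turn, a rotation vector about the tool's x, y, z in degrees; "dx", "dy", "dz": the shift along the tool's x, y, z in m; "grip": the finger opening in m, from 0 to 0.087. A call has 1 to 8 rows; each row shifts and turns the commanded pose from where the row before left it, along the tool's axes as they then stand; what a row does not reach is not made up. A row lasts 1/8 s, in which the tool goes at most 62.5 mm and 10.7 degrees, less where a joint would pass 70% of its speed; a pose out of reach is approached as far as the arm can. A call is refused whole if a number of a shift passes 0.0625 or a number of a turn 10.7, either way. A call with a gripper value outside its range is refused whole. The fingers move at their own pace and stop on an object; "newtons" is the grip in N (left out, the last holds). Time passes only in rows, so rows that do not move let the fingers close. It gives the time, the measured TCP pose, the force, the opening and the grip force at its end, in the units of the state.
- ctrl.get_state(): the state, without advancing time (a new reading comes with each control period).
- ctrl.camera(name): name is "scene" or "top"; returns a dict with "frame" (400x640x3 uint8, blue, green, red), "fx", "fy", "cx", "cy" (pixels), "k1" (the pictures are not rectified: a ray, as slopes to the right and down, at radius r is drawn at 1 + k1 r^2 times it, then the intrinsics apply), "world_from_camera" (4x4, takes a point from camera to world coordinates). Camera axes: x right, y down, z forward; pixel columns grow to the right and rows downward; lengths in m; the calibration is good to about 2 mm. A picture is of the moment at which its call begins. There is no depth.
- ctrl.sign_off(): hands the job in; it is judged then, once.
The state is a dict: "t": time; "joint_positions": joint angles; "joint_velocities": joint speeds; "tau": joint torques, N m; "eef_pos": TCP position; "tcp_rot": TCP orientation; "force": force on the tool from outside, world axes, zero at the start; "torque": the same for the moment, N m; "grip_width": opening from 0.0 (shut) to 1.0 (fully open); "grasp_force": force on a finger pad.
Only numpy, scipy, OpenCV 4.12 (cv2) and the standard library are available. Lean on these libraries where they do the work, as an engineer would, in place of code of your own. Each camera call takes 0.05 s, during which the arm holds its last target. There are 200 camera calls.

## Working session

There is one attempt and no reset: what is moved stays moved. The work goes in short steps, Python scripts to look and compute and a tool call to move; the robot and the scene stay as the last step left them, time stands still between calls to the robot, and variables do not carry over. Pictures are saved under pics/ and viewed, at most 13 in all, crops included, and the job is handed in when it is done.

Besides the shell and the picture viewer there is one more tool, called after "Request:" in YAML: its name, and indented under it one key for each argument. send_rows: Moves the arm, as the interface text tells. Its arguments: {"type":"object","properties":{"increments":{"type":"array"},"newtons":{"type":"number"}},"required":["increments"]}

```bash
mkdir -p pics; ls; python3 - <<'E'
from rig import ctrl
import cv2,pickle
d={}
for n in("scene","top"):
    c=ctrl.camera(n);d[n]=c;cv2.imwrite(f"pics/{n}0.png",c["frame"]);print(n,{k:c[k] for k in c if k!="frame"})
pickle.dump(d,open("c0.pkl","wb"))
print(ctrl.get_state())
E
```

```text
pics
scene {'fx': 451.51633269829097, 'fy': 451.51633269829097, 'cx': 317.0021846905065, 'cy': 201.8968155341225, 'k1': -0.09171134454663868, 'world_from_camera': array([[-0.88295861,  0.40307969, -0.24064677,  0.82477282],
       [ 0.46937728,  0.74893198, -0.46774551,  0.53600794],
       [-0.00831065, -0.52595405, -0.85047238,  1.0357871 ],
       [ 0.        ,  0.        ,  0.        ,  1.        ]])}
top {'fx': 441.7568104584729, 'fy': 441.7568104584729, 'cx': 312.59747845099713, 'cy': 198.95275737816607, 'k1': 0.025067235984508978, 'world_from_camera': array([[ 0.02683552, -0.98320616,  0.18051455,  0.3132455 ],
       [-0.9992921 , -0.03114804, -0.02109755,  0.02107302],
       [ 0.02636591, -0.1798206 , -0.98334602,  1.39467845],
       [ 0.        ,  0.        ,  0.        ,  1.        ]])}
{'t': 0.1, 'joint_positions': array([ 1.3050861 ,  0.46939919, -0.04860665,  1.53358368,  0.02410167,
        1.14101083, -0.08231481]), 'joint_velocities': array([-0.0004741 , -0.00132725,  0.00090689, -0.00304295,  0.00116773,
       -0.00041777, -0.00098674]), 'tau': array([ 7.97538250e-04, -5.09171069e+01, -8.11582943e-02, -2.36829168e+01,
       -6.14725007e-02,  3.44715058e-02,  4.30237674e-05]), 'eef_pos': array([ 0.15825761, -0.65566135,  0.24357459]), 'tcp_rot': array([ 9.92996382e-01,  1.18141274e-01, -1.37043268e-04, -8.97286888e-04]), 'force': array([0.161461  , 0.55745078, 0.06532291]), 'torque': array([-0.01008401, -0.00025137,  0.00182114]), 'grasp_force': 0.0, 'grip_width': 1.002170546219429}
```

View pics/scene0.png

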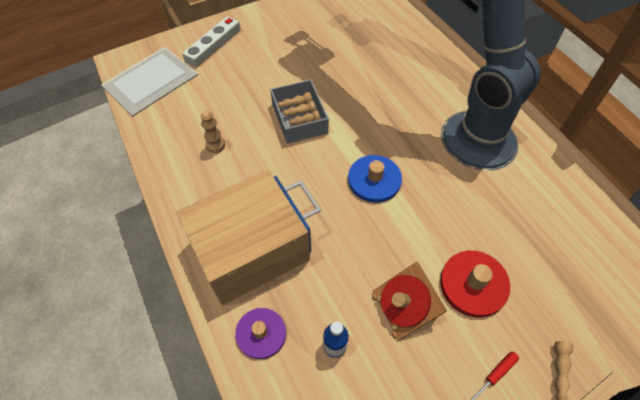

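View pics/top0.png

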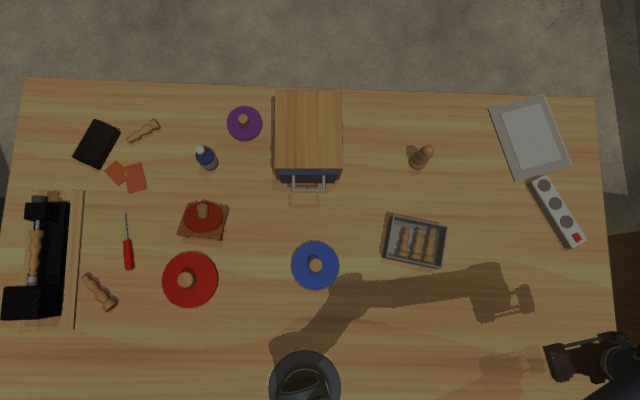

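The scene view shows the cabinet with its handle at (303,200), the small red lid on its rest at (405,300) and a larger red lid on the bench at (475,283). In the top view the handle is at (308,188), the lid on the rest at (203,215) and a blue lid at (315,265). I'll enlarge the parts I need.

```bash
cat > h.py <<'E'
import cv2,numpy as np,pickle
def ray(c,uv):
    K=np.array([[c["fx"],0,c["cx"]],[0,c["fy"],c["cy"]],[0,0,1.]])
    p=cv2.undistortPoints(np.array(uv,float).reshape(-1,1,2),K,np.array([c["k1"],0,0,0.])).reshape(-1,2)
    M=c["world_from_camera"]
    return M[:3,3],np.c_[p,np.ones(len(p))]@M[:3,:3].T
def plane(c,uv,z):
    o,d=ray(c,uv); return o+d*((z-o[2])/d[:,2])[:,None]
def tri(c1,u1,c2,u2):
    o1,d1=ray(c1,u1);o2,d2=ray(c2,u2);out=[]
    for a,b in zip(d1,d2):
        s=np.linalg.lstsq(np.c_[a,-b],o2-o1,rcond=None)[0]
        p,q=o1+s[0]*a,o2+s[1]*b; out.append(np.r_[(p+q)/2,np.linalg.norm(p-q)])
    return np.array(out)
def crop(f,x,y,w,h,s):
    return cv2.resize(f[y:y+h,x:x+w],None,fx=s,fy=s,interpolation=cv2.INTER_CUBIC)
E
python3 - <<'E'
from h import *
d=pickle.load(open("c0.pkl","rb"))
g=lambda im:np.clip(im.astype(float)*1.6,0,255).astype('uint8')
cv2.imwrite("pics/topc.png",g(crop(d["top"]["frame"],170,80,190,150,4)))
cv2.imwrite("pics/scenec.png",crop(d["scene"]["frame"],170,160,290,190,2.75))
E
```

```text
(no output)
```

View pics/topc.png

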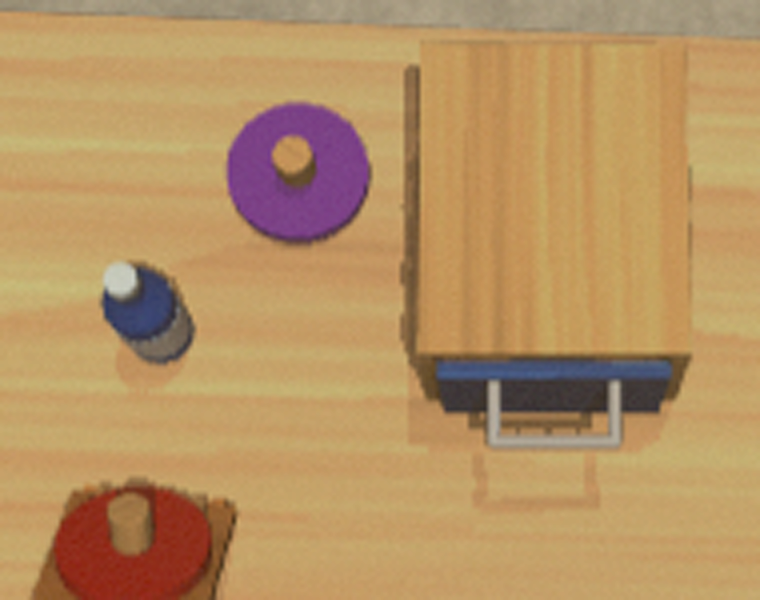

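View pics/scenec.png

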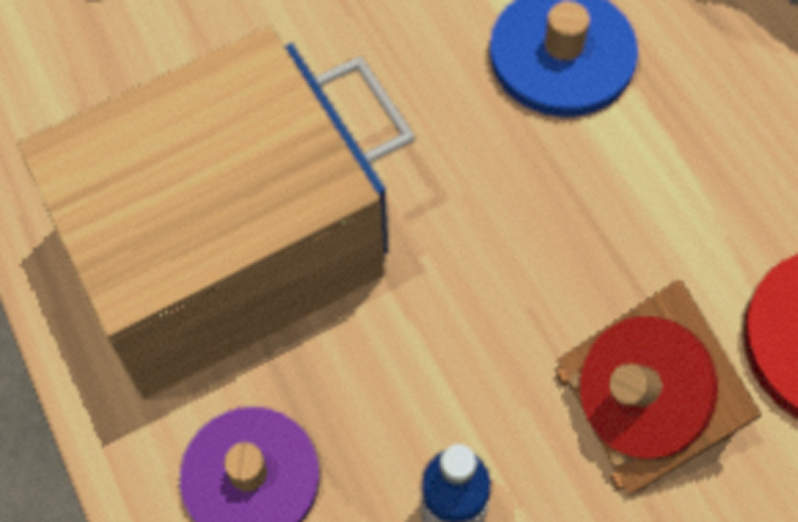

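```bash
python3 - <<'E'
from h import *
np.set_printoptions(precision=4,suppress=True)
d=pickle.load(open("c0.pkl","rb"));T,S=d["top"],d["scene"]
t=lambda p:(np.array(p,float)+.5)/4-.5+[170,80]
s=lambda p:(np.array(p,float)+.5)/2.75-.5+[170,160]
ct=t([[417,354],[690,354],[687,47],[421,42]]); cs=s([[383,196],[270,30],[20,143],[110,335]])
a=plane(T,ct,.15);b=plane(S,cs,.15);print("cab top",a[:,:2].tolist(),"\n scene",b[:,:2].tolist())
for P in(a,b):
    for i,j in((3,0),(2,1)):
        v=P[i]-P[j];print("dir x",np.degrees(np.arctan2(v[1],v[0])),np.linalg.norm(v))
    v=P[0]-P[1];print("dir y-90",np.degrees(np.arctan2(-v[0],v[1])),np.linalg.norm(v),"ctr",P.mean(0))
ht=t([[490,442],[618,443]]);hs=s([[409,135],[361,64]])
print("handle",plane(T,ht,.118),plane(S,hs,.118))
def red(c,box):
    x,y,w,h=box;hsv=cv2.cvtColor(c["frame"],cv2.COLOR_BGR2HSV)
    m=(((hsv[...,0]<5)|(hsv[...,0]>172))&(hsv[...,1]>150)&(hsv[...,2]>40)).astype('uint8')
    k=np.zeros_like(m);k[y:y+h,x:x+w]=m[y:y+h,x:x+w]
    cn=max(cv2.findContours(k,cv2.RETR_EXTERNAL,cv2.CHAIN_APPROX_NONE)[0],key=cv2.contourArea)
    cn=cv2.convexHull(cn);return cv2.fitEllipse(cn),cv2.boundingRect(cn)
et,es=red(T,(175,190,58,55)),red(S,(370,265,67,75));print(et,es)
print("lid plate tri",tri(T,[et[0][0]],S,[es[0][0]]))
print("knob top tri",tri(T,t([[130,507]]),S,s([[630,386]])))
E
```

```text
cab top [[0.6288611912078663, 0.10887030600635772], [0.6355187942602651, -0.08900741851259844], [0.8723603316594853, -0.08312683675324423], [0.8686106288698077, 0.11594039629203187]] 
 scene [[0.6254609472632721, 0.10733623011629945], [0.636950973153886, -0.08598516824510216], [0.8706737471445439, -0.08066222366529407], [0.8648309248043128, 0.11557084691869046]]
dir x 1.6891341818908099 0.2398536617103535
dir x 1.4223151347215728 0.23691453116990244
dir y-90 1.9269916403751692 0.19798969048716455 ctr [0.7513 0.0132 0.15  ]
dir x 1.9702671401641987 0.23951157604984474
dir x 1.3046633861182502 0.23378338012118793
dir y-90 3.401364002777322 0.1936625512570118 ctr [0.7495 0.0141 0.15  ]
handle [[ 0.5721  0.0547  0.118 ]
 [ 0.5744 -0.0396  0.118 ]] [[ 0.5711  0.0497  0.118 ]
 [ 0.5741 -0.0357  0.118 ]]
(((198.41763305664062, 219.8839569091797), (22.761058807373047, 31.05373191833496), 115.81241607666016), (184, 208, 31, 24)) (((405.41119384765625, 300.5272216796875), (49.22982406616211, 51.45563888549805), 167.7498779296875), (381, 275, 50, 52))
lid plate tri [[0.4892 0.3297 0.0582 0.0171]]
knob top tri [[0.5191 0.3216 0.0896 0.0028]]
```

```bash
python3 - <<'E'
from h import *
np.set_printoptions(precision=4,suppress=True)
d=pickle.load(open("c0.pkl","rb"));T,S=d["top"],d["scene"]
for n,c,(x,y,w,h) in(("T",T,(175,190,58,55)),("S",S,(370,265,67,75))):
    f=c["frame"].astype(int);m=((f[...,2]>60)&(f[...,1]<f[...,2]*.36)).astype('uint8')
    k=np.zeros_like(m);k[y:y+h,x:x+w]=m[y:y+h,x:x+w]
    k=cv2.morphologyEx(k,cv2.MORPH_OPEN,np.ones((3,3)))
    cn=cv2.convexHull(max(cv2.findContours(k,0,1)[0],key=cv2.contourArea));e=cv2.fitEllipse(cn);print(n,e,cv2.boundingRect(cn));
    if n=="T":et=e
    else: es=e
print("plate",tri(T,[et[0]],S,[es[0]]))
a=crop(T["frame"],168,188,66,58,6);a=np.clip(a*1.6,0,255).astype('uint8');b=crop(S["frame"],366,258,88,85,4.5)
H=max(a.shape[0],b.shape[0]);p=lambda i:cv2.copyMakeBorder(i,0,H-i.shape[0],0,0,0)
cv2.imwrite("pics/rest.png",np.hstack([p(a),p(b)]));print(a.shape,b.shape)
E
```

```text
T ((202.5078887939453, 216.80494689941406), (29.45880889892578, 38.234622955322266), 81.0428695678711) (184, 203, 38, 29)
S ((405.40924072265625, 300.44525146484375), (49.11833953857422, 51.451072692871094), 167.31231689453125) (381, 275, 50, 52)
plate [[0.494  0.324  0.0566 0.0021]]
(348, 396, 3) (382, 396, 3)
```

View pics/rest.png

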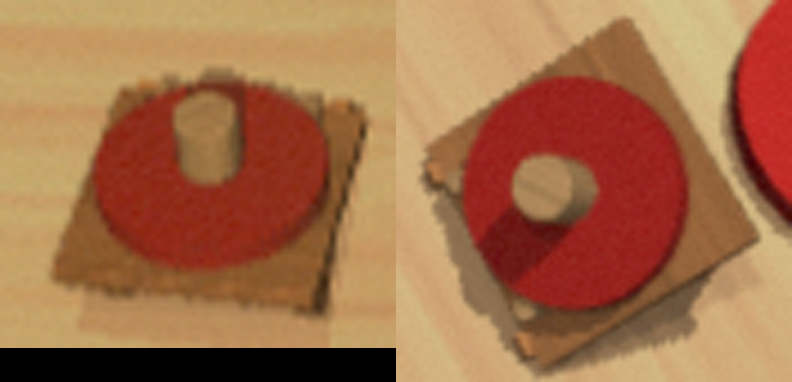

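```bash
python3 - <<'E'
from h import *
np.set_printoptions(precision=4,suppress=True)
d=pickle.load(open("c0.pkl","rb"));T,S=d["top"],d["scene"]
t=lambda p:(np.array(p,float)+.5)/6-.5+[168,188]
s=lambda p:(np.array(p,float)-[396,0]+.5)/4.5-.5+[366,258]
P=tri(T,t([[55,278],[322,308],[120,88],[367,105]]),S,s([[757,240],[627,18],[538,372],[428,160]]));print(P)
for i,j in((2,0),(3,1)):
    v=(P[i]-P[j])[:3];print("away",np.degrees(np.arctan2(v[1],v[0])),v)
for i,j in((0,1),(2,3)):
    v=(P[i]-P[j])[:3];print("left-90",np.degrees(np.arctan2(-v[0],v[1])),v)
print("knob",tri(T,t([[206,112]]),S,s([[543,187]])))
E
```

```text
[[0.4373 0.3912 0.0788 0.0005]
 [0.4258 0.2611 0.0755 0.0014]
 [0.5459 0.3843 0.0083 0.0036]
 [0.5383 0.258  0.0066 0.0046]]
away -3.6147284938367945 [ 0.1086 -0.0069 -0.0705]
away -1.569367544077475 [ 0.1125 -0.0031 -0.0689]
left-90 -5.025953671906079 [0.0114 0.1301 0.0033]
left-90 -3.4373722299374125 [0.0076 0.1263 0.0017]
knob [[0.5195 0.3208 0.093  0.0011]]
```

The left panel is the top view, with the knob top at (206,112) and the high board edge running from (55,278) to (322,308). The right panel is the scene view, with the knob top at (543,187). The rest is turned about -3.5°, and the lid's axis leans away from the robot. Next I'll hook the closed fingers behind the handle bar.

```bash
cat > go.py <<'E'
import sys,numpy as np
from scipy.spatial.transform import Rotation as R
from rig import ctrl
np.set_printoptions(precision=4,suppress=True)
def tool(z,yref):  # rotation with tool z along z, tool y near yref
    z=np.array(z,float);z/=np.linalg.norm(z);y=np.array(yref,float);y-=z*(y@z);y/=np.linalg.norm(y)
    return R.from_matrix(np.c_[np.cross(y,z),y,z])
def to(p,Rt):
    s=ctrl.get_state();R0=R.from_quat(s["tcp_rot"])
    print("t",s["t"],"pos",s["eef_pos"],"F",s["force"],"grip",s["grip_width"]*.087,s["grasp_force"],"q",s["joint_positions"])
    print("turn deg (tool)",np.degrees((R0.inv()*Rt).as_rotvec()))
    d=np.array(p)-s["eef_pos"];print("shift now-axes",R0.inv().apply(d),"after-turn axes",Rt.inv().apply(d))
a=np.radians(1.8)
DOWN=tool([0,0,-1],[np.sin(a),-np.cos(a),0])
E
python3 - <<'E'
from h import *
from go import *
d=pickle.load(open("c0.pkl","rb"));T,S=d["top"],d["scene"]
print("bottle top",tri(T,[[200.5,149.5]],S,[[336.5,328]]))
to([.597,.009,.245],DOWN)
E
```

```text
bottle top [[0.6778 0.3247 0.146  0.0015]]
t 0.1 pos [ 0.1583 -0.6557  0.2436] F [0.1615 0.5575 0.0653] grip 0.08718883752109031 0.0 q [ 1.3051  0.4694 -0.0486  1.5336  0.0241  1.141  -0.0823]
turn deg (tool) [-0.1032  0.0141 11.7697]
shift now-axes [ 0.5824 -0.5432 -0.0005] after-turn axes [ 0.4594 -0.6506 -0.0014]
```

Request:
send_rows:
  increments:
    - {"wz": 5.9,"grip": 0.0}
    - {"wz": 5.9}
  newtons: 20

```text
validation failed for argument at $.in...
```

Request:
send_rows:
  increments:
    - {"wx": 0,"wy": 0,"wz": 5.9,"dx": 0,"dy": 0,"dz": 0,"grip": 0.0}
    - {"wx": 0,"wy": 0,"wz": 5.9,"dx": 0,"dy": 0,"dz": 0,"grip": 0.0}
  newtons: 20

```text
t: 0.35
eef_pos: [0.1583, -0.6558, 0.2439]
tcp_rot: [1.0, 0.014, -0.0, -0.001]
force: [-1.3, 0.6, 0.2]
grip_width: 0.856
grasp_force: 0.0
```

Request:
send_rows:
  increments:
    - {"wx": 0,"wy": 0,"wz": 0,"dx": 0.0287,"dy": -0.0407,"dz": 0,"grip": 0}
    - {"wx": 0,"wy": 0,"wz": 0,"dx": 0.0287,"dy": -0.0407,"dz": 0,"grip": 0}
    - {"wx": 0,"wy": 0,"wz": 0,"dx": 0.0287,"dy": -0.0407,"dz": 0,"grip": 0}
    - {"wx": 0,"wy": 0,"wz": 0,"dx": 0.0287,"dy": -0.0407,"dz": 0,"grip": 0}
    - {"wx": 0,"wy": 0,"wz": 0,"dx": 0.0287,"dy": -0.0407,"dz": 0,"grip": 0}
    - {"wx": 0,"wy": 0,"wz": 0,"dx": 0.0287,"dy": -0.0407,"dz": 0,"grip": 0}
    - {"wx": 0,"wy": 0,"wz": 0,"dx": 0.0287,"dy": -0.0407,"dz": 0,"grip": 0}
    - {"wx": 0,"wy": 0,"wz": 0,"dx": 0.0287,"dy": -0.0407,"dz": 0,"grip": 0}

```text
t: 1.35
eef_pos: [0.3783, -0.322, 0.2443]
tcp_rot: [1.0, 0.015, -0.0, -0.0]
force: [-0.1, -0.2, -0.1]
grip_width: 0.02
grasp_force: 0.0
```

Request:
send_rows:
  increments:
    - {"wx": 0,"wy": 0,"wz": 0,"dx": 0.0287,"dy": -0.0407,"dz": 0,"grip": 0}
    - {"wx": 0,"wy": 0,"wz": 0,"dx": 0.0287,"dy": -0.0407,"dz": 0,"grip": 0}
    - {"wx": 0,"wy": 0,"wz": 0,"dx": 0.0287,"dy": -0.0407,"dz": 0,"grip": 0}
    - {"wx": 0,"wy": 0,"wz": 0,"dx": 0.0287,"dy": -0.0407,"dz": 0,"grip": 0}
    - {"wx": 0,"wy": 0,"wz": 0,"dx": 0.0287,"dy": -0.0407,"dz": 0,"grip": 0}
    - {"wx": 0,"wy": 0,"wz": 0,"dx": 0.0287,"dy": -0.0407,"dz": 0,"grip": 0}
    - {"wx": 0,"wy": 0,"wz": 0,"dx": 0.0287,"dy": -0.0407,"dz": 0,"grip": 0}
    - {"wx": 0,"wy": 0,"wz": 0,"dx": 0,"dy": 0,"dz": 0,"grip": 0}

```text
t: 2.35
eef_pos: [0.571, -0.0277, 0.2442]
tcp_rot: [1.0, 0.019, 0.0, -0.001]
force: [0.1, -1.3, 0.3]
grip_width: 0.005
grasp_force: 0.0
```

```bash
python3 -c "
from go import *
to([.597,.009,.122],DOWN)"
```

```text
t 2.35 pos [ 0.571  -0.0277  0.2442] F [ 0.0935 -1.322   0.3452] grip 0.0004360270806045408 0.0 q [ 0.2835  0.3289 -0.3882  1.7678  0.1366  1.0712 -1.6838]
turn deg (tool) [-0.1576 -0.0174  0.4026]
shift now-axes [ 0.0273 -0.0354  0.1223] after-turn axes [ 0.0271 -0.0359  0.1222]
```

Request:
send_rows:
  increments:
    - {"wx": 0,"wy": 0,"wz": 0,"dx": 0.027,"dy": -0.036,"dz": 0,"grip": 0}
    - {"wx": 0,"wy": 0,"wz": 0,"dx": 0,"dy": 0,"dz": 0.03,"grip": 0}
    - {"wx": 0,"wy": 0,"wz": 0,"dx": 0,"dy": 0,"dz": 0.03,"grip": 0}
    - {"wx": 0,"wy": 0,"wz": 0,"dx": 0,"dy": 0,"dz": 0.02,"grip": 0}
    - {"wx": 0,"wy": 0,"wz": 0,"dx": 0,"dy": 0,"dz": 0.015,"grip": 0}
    - {"wx": 0,"wy": 0,"wz": 0,"dx": 0,"dy": 0,"dz": 0.015,"grip": 0}
    - {"wx": 0,"wy": 0,"wz": 0,"dx": 0,"dy": 0,"dz": 0.012,"grip": 0}
    - {"wx": 0,"wy": 0,"wz": 0,"dx": 0,"dy": 0,"dz": 0,"grip": 0}

```text
t: 3.35
eef_pos: [0.5952, 0.004, 0.1217]
tcp_rot: [1.0, 0.015, -0.001, 0.0]
force: [-0.1, 0.8, 0.4]
grip_width: 0.007
grasp_force: 0.0
```

Request:
send_rows:
  increments:
    - {"wx": 0,"wy": 0,"wz": 0,"dx": -0.01,"dy": 0,"dz": 0,"grip": 0}
    - {"wx": 0,"wy": 0,"wz": 0,"dx": -0.015,"dy": 0,"dz": 0,"grip": 0}
    - {"wx": 0,"wy": 0,"wz": 0,"dx": -0.02,"dy": 0,"dz": 0,"grip": 0}
    - {"wx": 0,"wy": 0,"wz": 0,"dx": -0.02,"dy": 0,"dz": 0,"grip": 0}
    - {"wx": 0,"wy": 0,"wz": 0,"dx": -0.02,"dy": 0,"dz": 0,"grip": 0}
    - {"wx": 0,"wy": 0,"wz": 0,"dx": -0.02,"dy": 0,"dz": 0,"grip": 0}
    - {"wx": 0,"wy": 0,"wz": 0,"dx": -0.02,"dy": 0,"dz": 0,"grip": 0}
    - {"wx": 0,"wy": 0,"wz": 0,"dx": -0.01,"dy": 0,"dz": 0,"grip": 0}

```text
t: 4.35
eef_pos: [0.4599, 0.0, 0.1232]
tcp_rot: [1.0, 0.016, 0.001, 0.0]
force: [3.1, -0.1, -1.3]
grip_width: -0.001
grasp_force: 1.6
```

Request:
send_rows:
  increments:
    - {"wx": 0,"wy": 0,"wz": 0,"dx": -0.006,"dy": 0,"dz": 0,"grip": 0}
    - {"wx": 0,"wy": 0,"wz": 0,"dx": -0.004,"dy": 0,"dz": 0,"grip": 0}
    - {"wx": 0,"wy": 0,"wz": 0,"dx": 0,"dy": 0,"dz": 0,"grip": 0}

```text
t: 4.72
eef_pos: [0.4522, -0.0002, 0.1232]
tcp_rot: [1.0, 0.015, 0.002, -0.0]
force: [4.7, 0.2, 1.0]
grip_width: -0.0
grasp_force: 2.1
```

Not at the stop yet, because the force is still low. I'll keep pulling in small steps.

Request:
send_rows:
  increments:
    - {"wx": 0,"wy": 0,"wz": 0,"dx": -0.004,"dy": 0,"dz": 0,"grip": 0}
    - {"wx": 0,"wy": 0,"wz": 0,"dx": -0.004,"dy": 0,"dz": 0,"grip": 0}
    - {"wx": 0,"wy": 0,"wz": 0,"dx": 0,"dy": 0,"dz": 0,"grip": 0}
    - {"wx": 0,"wy": 0,"wz": 0,"dx": 0,"dy": 0,"dz": 0,"grip": 0}

```text
t: 5.22
eef_pos: [0.4516, -0.0002, 0.1241]
tcp_rot: [1.0, 0.015, 0.01, -0.001]
force: [21.4, -0.6, -14.2]
grip_width: 0.003
grasp_force: 10.1
```

Request:
send_rows:
  increments:
    - {"wx": 0,"wy": 0,"wz": 0,"dx": 0.008,"dy": 0,"dz": 0,"grip": 0}
    - {"wx": 0,"wy": 0,"wz": 0,"dx": 0.009,"dy": 0,"dz": 0,"grip": 0}
    - {"wx": 0,"wy": 0,"wz": 0,"dx": 0,"dy": 0,"dz": 0,"grip": 0}
    - {"wx": 0,"wy": 0,"wz": 0,"dx": 0,"dy": 0,"dz": -0.03,"grip": 0}
    - {"wx": 0,"wy": 0,"wz": 0,"dx": 0,"dy": 0,"dz": -0.05,"grip": 0.06}
    - {"wx": 0,"wy": 0,"wz": 0,"dx": 0,"dy": -0.03,"dz": -0.05,"grip": 0.06}
    - {"wx": 0,"wy": 0,"wz": 0,"dx": 0,"dy": -0.05,"dz": -0.02,"grip": 0.06}
    - {"wx": 0,"wy": 0,"wz": 0,"dx": 0,"dy": -0.05,"dz": 0,"grip": 0.06}

```text
t: 6.22
eef_pos: [0.4556, 0.131, 0.2742]
tcp_rot: [1.0, 0.015, 0.001, 0.0]
force: [1.4, -1.0, 0.1]
grip_width: 0.373
grasp_force: 0.0
```

Request:
send_rows:
  increments:
    - {"wx": 0,"wy": 0,"wz": 0,"dx": 0,"dy": -0.05,"dz": 0,"grip": 0.087}
    - {"wx": 0,"wy": 0,"wz": 0,"dx": 0.02,"dy": -0.05,"dz": 0,"grip": 0.087}
    - {"wx": 0,"wy": 0,"wz": 0,"dx": 0.02,"dy": -0.04,"dz": 0,"grip": 0.087}
    - {"wx": 0,"wy": 0,"wz": 0,"dx": 0.02,"dy": -0.02,"dz": 0,"grip": 0.087}
    - {"wx": 0,"wy": 0,"wz": 0,"dx": 0,"dy": 0,"dz": 0,"grip": 0.087}

```text
t: 6.85
eef_pos: [0.5103, 0.2926, 0.2713]
tcp_rot: [1.0, 0.016, -0.001, 0.0]
force: [-0.4, -1.5, -0.3]
grip_width: 0.938
grasp_force: 0.0
```

```bash
python3 - <<'E'
from h import *
from go import *
d={n:ctrl.camera(n) for n in("scene","top")};pickle.dump(d,open("c1.pkl","wb"))
a=crop(d["top"]["frame"],260,120,100,125,3.8);a=np.clip(a*1.5,0,255).astype('uint8');b=crop(d["scene"]["frame"],260,130,105,125,3.8)
print(a.shape,b.shape)
cv2.imwrite("pics/tin.png",np.hstack([a,b]))
ax=np.array([.571,-.036,.819]);ax/=np.linalg.norm(ax)
ktop=np.array([.5175,.322,.0895]);yr=[-np.sin(np.radians(3.6))*-1*-1,-1,0]
Rt=tool(-ax,[0,-1,0]);print(Rt.as_matrix())
to(ktop+ax*.07,Rt)
E
```

```text
(475, 380, 3) (475, 399, 3)
[[ 0.8203 -0.0206 -0.5715]
 [ 0.     -0.9994  0.036 ]
 [-0.5719 -0.0296 -0.8198]]
t 6.95 pos [0.5098 0.2907 0.2717] F [ 0.6044 -0.6628  0.3338] grip 0.08449506865079556 0.0 q [-0.1389  0.363  -0.5885  1.6889  0.2169  1.1586 -2.3253]
turn deg (tool) [  2.6504 -34.7163   2.3048]
shift now-axes [ 0.0489 -0.0275  0.1246] after-turn axes [ 0.1105 -0.0261  0.0761]
```

View pics/tin.png

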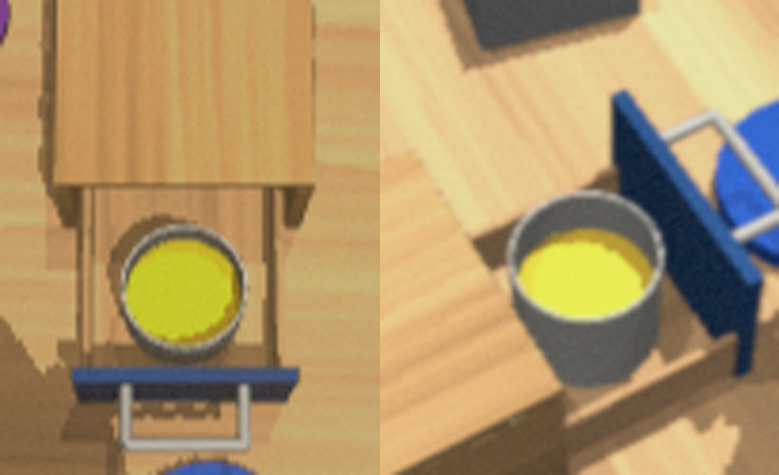

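The tin rim is centred near (183,286) in the left (top-view) panel and (586,256) in the right (scene) panel. The bar is at (185,443). q7 is close to its limit, so I'll make a half turn of the tool while clear.

```bash
python3 - <<'E'
from h import *
from go import *
d=pickle.load(open("c1.pkl","rb"));T,S=d["top"],d["scene"]
t=lambda p:(np.array(p,float)+.5)/3.8-.5+[260,120]
s=lambda p:(np.array(p,float)-[380,0]+.5)/3.8-.5+[260,130]
# rim extreme points -> ellipse centre by intersecting on plane z=.104
for n,c,f,p in(("T",T,t,[[121,288],[246,287],[184,223],[184,350]]),("S",S,s,[[509,252],[664,258],[588,189],[588,323]])):
    P=plane(c,f(p),.104);print(n,P[:,:2].tolist(),cv2.minEnclosingCircle(P[:,:2].astype('float32')))
# fit from edge pixels: yellow mask surface bottom is lower; report only bar & front panel
P=plane(T,t([[123,443],[249,443]]),.118);print("bar T",P,P.mean(0))
P=plane(T,t([[72,370],[299,370]]),.132);print("panel inner top edge",P)
P=plane(T,t([[56,185],[313,185]]),.15);print("cab front",P)
E
```

```text
T [[0.5588540981077527, 0.05642928047599495], [0.5627719961713624, -0.041357881638180105], [0.612572489874335, 0.008682247550569948], [0.5113671621165204, 0.005777433039841011]] ((0.5619698166847229, 0.007229840382933617), 0.05072351545095444)
S [[0.6035796462064483, -0.01876214510733698], [0.5179076068234784, 0.03255430197177478], [0.5357864354238945, -0.03816360149918108], [0.5834137949294244, 0.05209889863953682]] ((0.5596001148223877, 0.006967648863792419), 0.05112862586975098)
bar T [[ 0.4363  0.0503  0.118 ]
 [ 0.4391 -0.0456  0.118 ]] [0.4377 0.0023 0.118 ]
panel inner top edge [[ 0.4891  0.0905  0.132 ]
 [ 0.4944 -0.0817  0.132 ]]
cab front [[ 0.6283  0.1074  0.15  ]
 [ 0.6349 -0.0887  0.15  ]]
```

Request:
send_rows:
  increments:
    - {"wx": 0,"wy": 0,"wz": 10.6,"dx": 0,"dy": 0,"dz": 0,"grip": 0.087}
    - {"wx": 0,"wy": 0,"wz": 10.6,"dx": 0,"dy": 0,"dz": 0,"grip": 0.087}
    - {"wx": 0,"wy": 0,"wz": 10.6,"dx": 0,"dy": 0,"dz": 0,"grip": 0.087}
    - {"wx": 0,"wy": 0,"wz": 10.6,"dx": 0,"dy": 0,"dz": 0,"grip": 0.087}
    - {"wx": 0,"wy": 0,"wz": 10.6,"dx": 0,"dy": 0,"dz": 0,"grip": 0.087}
    - {"wx": 0,"wy": 0,"wz": 10.6,"dx": 0,"dy": 0,"dz": 0,"grip": 0.087}
    - {"wx": 0,"wy": 0,"wz": 10.6,"dx": 0,"dy": 0,"dz": 0,"grip": 0.087}
    - {"wx": 0,"wy": 0,"wz": 10.6,"dx": 0,"dy": 0,"dz": 0,"grip": 0.087}

```text
t: 7.95
eef_pos: [0.5078, 0.2836, 0.2447]
tcp_rot: [0.869, -0.494, -0.019, 0.03]
force: [1.6, -0.5, -3.2]
grip_width: 1.004
grasp_force: 0.0
```

```bash
python3 -c "
from go import *
print(ctrl.get_state()['joint_positions'])"
```

```text
[-1.3628  0.5821  1.1666  1.7578 -0.5424  1.2579 -2.6469]
```

The tin is at about (0.561, 0.007), and both views agree. q7 falls with +wz and has hit its limit, so I'll turn the other way.

Request:
send_rows:
  increments:
    - {"wx": 0,"wy": 0,"wz": -10,"dx": 0,"dy": 0,"dz": -0.003,"grip": 0.087}
    - {"wx": 0,"wy": 0,"wz": -10,"dx": 0,"dy": 0,"dz": -0.003,"grip": 0.087}
    - {"wx": 0,"wy": 0,"wz": -10,"dx": 0,"dy": 0,"dz": -0.003,"grip": 0.087}
    - {"wx": 0,"wy": 0,"wz": -10,"dx": 0,"dy": 0,"dz": -0.003,"grip": 0.087}
    - {"wx": 0,"wy": 0,"wz": -10,"dx": 0,"dy": 0,"dz": -0.003,"grip": 0.087}
    - {"wx": 0,"wy": 0,"wz": -10,"dx": 0,"dy": 0,"dz": -0.003,"grip": 0.087}
    - {"wx": 0,"wy": 0,"wz": -10,"dx": 0,"dy": 0,"dz": -0.003,"grip": 0.087}
    - {"wx": 0,"wy": 0,"wz": -10,"dx": 0,"dy": 0,"dz": -0.003,"grip": 0.087}

```text
t: 8.95
eef_pos: [0.5097, 0.2845, 0.2681]
tcp_rot: [0.982, 0.186, -0.034, 0.011]
force: [0.2, 0.0, 0.4]
grip_width: 1.0
grasp_force: 0.0
```

```bash
python3 -c "
from go import *
print(ctrl.get_state()['joint_positions'])"
```

```text
[-1.1638  0.4111  0.7988  1.7144 -0.3013  1.2222 -1.4783]
```

```bash
python3 -c "
from go import *
ax=np.array([.571,-.036,.819]);ax/=np.linalg.norm(ax)
Rt=tool(-ax,[0,-1,0]);to(np.array([.5175,.322,.0895])+ax*.08,Rt)"
```

```text
t 8.95 pos [0.5097 0.2845 0.2681] F [0.1765 0.021  0.369 ] grip 0.08698423273992874 0.0 q [-1.1638  0.4111  0.7988  1.7144 -0.3013  1.2222 -1.4783]
turn deg (tool) [  9.7477 -30.1494  20.8377]
shift now-axes [ 0.0704 -0.0137  0.1082] after-turn axes [ 0.1086 -0.0323  0.0633]
```

Request:
send_rows:
  increments:
    - {"wx": 1.95,"wy": -6.03,"wz": 4.17,"dx": 0,"dy": 0,"dz": 0,"grip": 0.087}
    - {"wx": 1.95,"wy": -6.03,"wz": 4.17,"dx": 0,"dy": 0,"dz": 0,"grip": 0.087}
    - {"wx": 1.95,"wy": -6.03,"wz": 4.17,"dx": 0,"dy": 0,"dz": 0,"grip": 0.087}
    - {"wx": 1.95,"wy": -6.03,"wz": 4.17,"dx": 0,"dy": 0,"dz": 0,"grip": 0.087}
    - {"wx": 1.95,"wy": -6.03,"wz": 4.17,"dx": 0,"dy": 0,"dz": 0,"grip": 0.087}
    - {"wx": 0,"wy": 0,"wz": 0,"dx": 0,"dy": 0,"dz": 0,"grip": 0.087}

```text
t: 9.7
eef_pos: [0.511, 0.2838, 0.2669]
tcp_rot: [0.954, -0.009, -0.299, -0.017]
force: [-0.5, 0.1, -0.6]
grip_width: 1.005
grasp_force: 0.0
```

```bash
python3 -c "
from go import *
ax=np.array([.571,-.036,.819]);ax/=np.linalg.norm(ax)
Rt=tool(-ax,[0,-1,0]);to(np.array([.5175,.322,.0895])+ax*.08,Rt)"
```

```text
t 9.7 pos [0.511  0.2838 0.2669] F [-0.5132  0.0958 -0.6289] grip 0.08741462481488028 0.0 q [-0.8918  0.682   0.7583  1.4478 -0.5641  1.8074 -1.6566]
turn deg (tool) [-0.1112 -0.0553 -0.4452]
shift now-axes [ 0.1065 -0.0338  0.0632] after-turn axes [ 0.1068 -0.0331  0.0631]
```

Request:
send_rows:
  increments:
    - {"wx": 0,"wy": 0,"wz": 0,"dx": 0.0355,"dy": -0.011,"dz": 0,"grip": 0.087}
    - {"wx": 0,"wy": 0,"wz": 0,"dx": 0.0355,"dy": -0.011,"dz": 0,"grip": 0.087}
    - {"wx": 0,"wy": 0,"wz": -0.4,"dx": 0.0355,"dy": -0.011,"dz": 0,"grip": 0.087}
    - {"wx": 0,"wy": 0,"wz": 0,"dx": 0,"dy": 0,"dz": 0,"grip": 0.087}

```text
t: 10.2
eef_pos: [0.5986, 0.3188, 0.2065]
tcp_rot: [0.954, -0.004, -0.299, -0.018]
force: [-0.6, -0.2, 0.0]
grip_width: 1.002
grasp_force: 0.0
```

```bash
python3 - <<'E'
from h import *
from go import *
ax=np.array([.571,-.036,.819]);ax/=np.linalg.norm(ax)
Rt=tool(-ax,[0,-1,0]);to(np.array([.5175,.322,.0895])+ax*(.045-.052),Rt)
d={n:ctrl.camera(n) for n in("scene","top")};pickle.dump(d,open("c2.pkl","wb"))
b=crop(d["scene"]["frame"],310,215,170,150,4)
cv2.imwrite("pics/pre.png",b)
E
```

```text
t 10.2 pos [0.5986 0.3188 0.2065] F [-0.6348 -0.2355  0.0252] grip 0.08720356778516992 0.0 q [-0.785   0.8833  0.7108  1.208  -0.6492  1.845  -1.6607]
turn deg (tool) [ 0.01   -0.0714  0.2116]
shift now-axes [0.0001 0.0019 0.1494] after-turn axes [0.0003 0.002  0.1494]
```

View pics/pre.png

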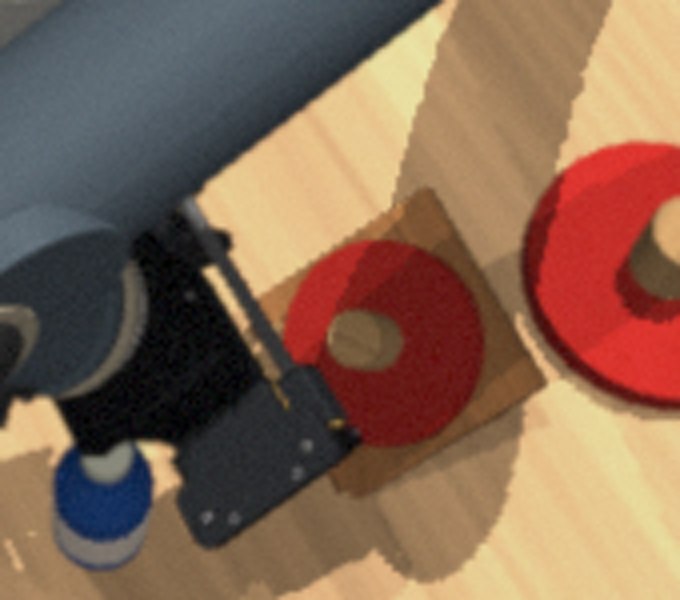

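The knob at (365,338) lies on the approach line between the fingers, and the bottle at (105,500) is clear of it. Moving in along the tool axis.

Request:
send_rows:
  increments:
    - {"wx": 0,"wy": 0,"wz": 0,"dx": 0,"dy": 0.001,"dz": 0.03,"grip": 0.087}
    - {"wx": 0,"wy": 0,"wz": 0,"dx": 0,"dy": 0.001,"dz": 0.03,"grip": 0.087}
    - {"wx": 0,"wy": 0,"wz": 0,"dx": 0,"dy": 0,"dz": 0.025,"grip": 0.087}
    - {"wx": 0,"wy": 0,"wz": 0,"dx": 0,"dy": 0,"dz": 0.02,"grip": 0.087}
    - {"wx": 0,"wy": 0,"wz": 0,"dx": 0,"dy": 0,"dz": 0.015,"grip": 0.087}
    - {"wx": 0,"wy": 0,"wz": 0,"dx": 0,"dy": 0,"dz": 0.012,"grip": 0.087}
    - {"wx": 0,"wy": 0,"wz": 0,"dx": 0,"dy": 0,"dz": 0.01,"grip": 0.087}
    - {"wx": 0,"wy": 0,"wz": 0,"dx": 0,"dy": 0,"dz": 0,"grip": 0.087}

```text
t: 11.3
eef_pos: [0.5175, 0.3219, 0.0913]
tcp_rot: [0.954, -0.004, -0.299, -0.018]
force: [0.1, -0.8, -0.3]
grip_width: 0.998
grasp_force: 0.0
```

```bash
python3 - <<'E'
from h import *
from go import *
ax=np.array([.571,-.036,.819]);ax/=np.linalg.norm(ax)
Rt=tool(-ax,[0,-1,0]);to(np.array([.5175,.322,.0895])+ax*(.045-.052),Rt)
d={n:ctrl.camera(n) for n in("scene","top")};pickle.dump(d,open("c3.pkl","wb"))
a=crop(d["top"]["frame"],160,165,75,85,5);a=np.clip(a*1.6,0,255).astype('uint8');b=crop(d["scene"]["frame"],350,250,80,85,5)
cv2.imwrite("pics/pre2.png",np.hstack([a,b]))
E
```

```text
t 11.3 pos [0.5175 0.3219 0.0913] F [ 0.0738 -0.7835 -0.2972] grip 0.08681140060821353 0.0 q [-0.885   0.8899  0.6829  1.5086 -0.6822  1.5799 -1.584 ]
turn deg (tool) [-0.0292 -0.096   0.1684]
shift now-axes [0.001  0.     0.0084] after-turn axes [ 0.001  -0.      0.0084]
```

View pics/pre2.png

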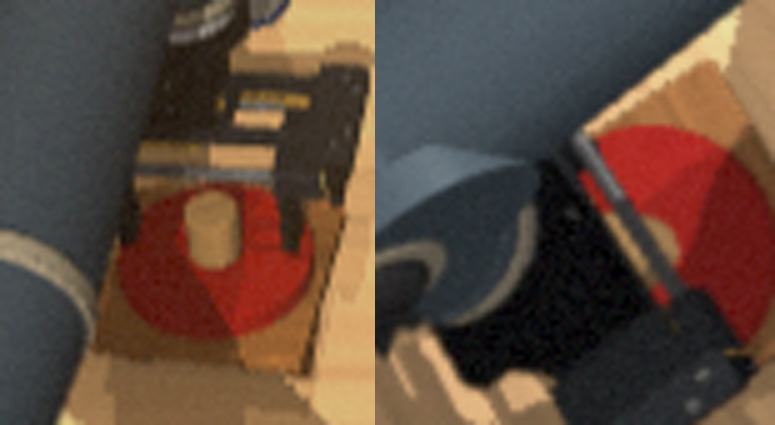

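The knob at (211,230) sits midway between the fingers at (130,225) and (290,225). I'll go in the last 8 mm and close.

Request:
send_rows:
  increments:
    - {"wx": 0,"wy": 0,"wz": 0,"dx": 0.001,"dy": 0,"dz": 0.004,"grip": 0.087}
    - {"wx": 0,"wy": 0,"wz": 0,"dx": 0,"dy": 0,"dz": 0.004,"grip": 0.087}
    - {"wx": 0,"wy": 0,"wz": 0,"dx": 0,"dy": 0,"dz": 0,"grip": 0.045}
    - {"wx": 0,"wy": 0,"wz": 0,"dx": 0,"dy": 0,"dz": 0,"grip": 0.036}
    - {"wx": 0,"wy": 0,"wz": 0,"dx": 0,"dy": 0,"dz": 0,"grip": 0.02}
    - {"wx": 0,"wy": 0,"wz": 0,"dx": 0,"dy": 0,"dz": 0,"grip": 0.02}
    - {"wx": 0,"wy": 0,"wz": 0,"dx": 0,"dy": 0,"dz": 0,"grip": 0.02}
    - {"wx": 0,"wy": 0,"wz": 0,"dx": 0,"dy": 0,"dz": 0,"grip": 0.02}
  newtons: 30

```text
t: 12.4
eef_pos: [0.5142, 0.3222, 0.0844]
tcp_rot: [0.954, -0.004, -0.298, -0.018]
force: [0.3, 0.2, -0.2]
grip_width: 0.402
grasp_force: 0.0
```

Request:
send_rows:
  increments:
    - {"wx": 0,"wy": 0,"wz": 0,"dx": 0,"dy": 0,"dz": 0,"grip": 0.02}
    - {"wx": 0,"wy": 0,"wz": 0,"dx": 0,"dy": 0,"dz": 0,"grip": 0.02}
    - {"wx": 0,"wy": 0,"wz": 0,"dx": 0,"dy": 0,"dz": 0,"grip": 0.02}
  newtons: 30

```text
t: 12.78
eef_pos: [0.5141, 0.3219, 0.0845]
tcp_rot: [0.954, -0.004, -0.299, -0.018]
force: [-0.7, -1.6, 1.7]
grip_width: 0.356
grasp_force: 30.0
```

Request:
send_rows:
  increments:
    - {"wx": 0,"wy": 0,"wz": 0,"dx": 0,"dy": 0,"dz": -0.01,"grip": 0.02}
    - {"wx": 0,"wy": 0,"wz": 0,"dx": 0,"dy": 0,"dz": -0.02,"grip": 0.02}
    - {"wx": 0,"wy": 0,"wz": 0,"dx": 0,"dy": 0,"dz": -0.03,"grip": 0.02}
    - {"wx": 0,"wy": 0,"wz": 0,"dx": -0.02,"dy": 0,"dz": -0.03,"grip": 0.02}
    - {"wx": 0,"wy": 0,"wz": 0,"dx": -0.04,"dy": 0,"dz": -0.03,"grip": 0.02}
    - {"wx": 0,"wy": 0,"wz": 0,"dx": -0.04,"dy": 0,"dz": -0.03,"grip": 0.02}
    - {"wx": 0,"wy": 0,"wz": 0,"dx": -0.04,"dy": 0,"dz": -0.03,"grip": 0.02}
    - {"wx": 0,"wy": 0,"wz": 0,"dx": 0,"dy": 0,"dz": 0,"grip": 0.02}

```text
t: 13.78
eef_pos: [0.5034, 0.3148, 0.3175]
tcp_rot: [0.956, -0.003, -0.294, -0.02]
force: [0.1, 0.2, -2.6]
grip_width: 0.356
grasp_force: 30.0
```

```bash
python3 - <<'E'
from h import *
from go import *
to([.561,.007,.30],DOWN)
E
```

```text
t 13.775 pos [0.5034 0.3148 0.3175] F [ 0.0645  0.2341 -2.6126] grip 0.030950918738961268 29.989052459131926 q [-0.9325  0.6452  0.7676  1.3799 -0.5768  1.8794 -1.7248]
turn deg (tool) [-2.899  34.1865 -2.1397]
shift now-axes [ 0.0558  0.3071 -0.0305] after-turn axes [0.0479 0.3095 0.0175]
```

Request:
send_rows:
  increments:
    - {"wx": -0.58,"wy": 6.84,"wz": -0.43,"dx": 0,"dy": 0,"dz": 0,"grip": 0.02}
    - {"wx": -0.58,"wy": 6.84,"wz": -0.43,"dx": 0,"dy": 0,"dz": 0,"grip": 0.02}
    - {"wx": -0.58,"wy": 6.84,"wz": -0.43,"dx": 0,"dy": 0,"dz": 0,"grip": 0.02}
    - {"wx": -0.58,"wy": 6.84,"wz": -0.43,"dx": 0,"dy": 0,"dz": 0,"grip": 0.02}
    - {"wx": -0.58,"wy": 6.84,"wz": -0.43,"dx": 0,"dy": 0,"dz": 0,"grip": 0.02}

```text
t: 14.4
eef_pos: [0.5022, 0.3149, 0.3121]
tcp_rot: [1.0, 0.015, -0.002, 0.002]
force: [-0.2, 0.6, -1.7]
grip_width: 0.358
grasp_force: 30.0
```

Request:
send_rows:
  increments:
    - {"wx": 0,"wy": 0,"wz": 0,"dx": 0.006,"dy": 0.025,"dz": 0.001,"grip": 0.02}
    - {"wx": 0,"wy": 0,"wz": 0,"dx": 0.006,"dy": 0.04,"dz": 0.002,"grip": 0.02}
    - {"wx": 0,"wy": 0,"wz": 0,"dx": 0.006,"dy": 0.045,"dz": 0.002,"grip": 0.02}
    - {"wx": 0,"wy": 0,"wz": 0,"dx": 0.006,"dy": 0.045,"dz": 0.002,"grip": 0.02}
    - {"wx": 0,"wy": 0,"wz": 0,"dx": 0.006,"dy": 0.045,"dz": 0.002,"grip": 0.02}
    - {"wx": 0,"wy": 0,"wz": 0,"dx": 0.006,"dy": 0.045,"dz": 0.002,"grip": 0.02}
    - {"wx": 0,"wy": 0,"wz": 0,"dx": 0.006,"dy": 0.04,"dz": 0.002,"grip": 0.02}
    - {"wx": 0,"wy": 0,"wz": 0,"dx": 0.006,"dy": 0.025,"dz": 0.002,"grip": 0.02}

```text
t: 15.4
eef_pos: [0.5593, 0.0022, 0.2982]
tcp_rot: [1.0, 0.013, -0.005, 0.003]
force: [0.0, 0.4, -2.1]
grip_width: 0.356
grasp_force: 30.0
```

Request:
send_rows:
  increments:
    - {"wx": 0,"wy": 0,"wz": 0,"dx": 0,"dy": 0,"dz": 0,"grip": 0.02}
    - {"wx": 0,"wy": 0,"wz": 0,"dx": 0,"dy": 0,"dz": 0,"grip": 0.02}

```text
t: 15.65
eef_pos: [0.5593, 0.0067, 0.2978]
tcp_rot: [1.0, 0.015, -0.005, 0.002]
force: [0.8, 0.1, -1.5]
grip_width: 0.355
grasp_force: 30.0
```

```bash
python3 - <<'E'
from h import *
from go import *
to([.561,.007,.20],DOWN)
d={n:ctrl.camera(n) for n in("scene","top")};pickle.dump(d,open("c4.pkl","wb"))
a=crop(d["top"]["frame"],255,110,110,125,3.6);a=np.clip(a*1.6,0,255).astype('uint8');b=crop(d["scene"]["frame"],260,130,110,125,3.6)
cv2.imwrite("pics/hold.png",np.hstack([a,b]))
E
```

```text
t 15.65 pos [0.5593 0.0067 0.2978] F [ 0.803   0.0943 -1.4941] grip 0.030847350897326094 29.989346471847966 q [-0.8501  0.3406  0.9902  1.777  -0.2988  1.1975 -1.3128]
turn deg (tool) [ 0.2313  0.5526 -0.0269]
shift now-axes [ 0.0026 -0.0006  0.0978] after-turn axes [ 0.0017 -0.0002  0.0978]
```

View pics/hold.png

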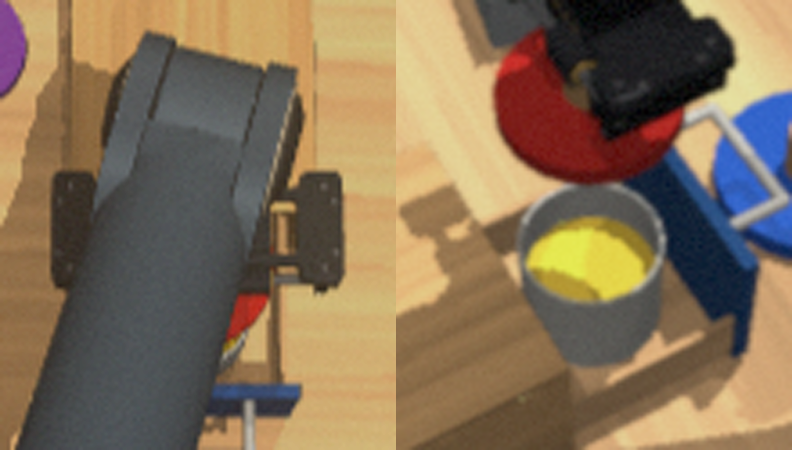

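The lid is held near level above the tin. Its red outline spans (495–680, 30–183) in the right panel, and the tin rim is at (592,245). I'll lower most of the way, then measure the lid outline.

Request:
send_rows:
  increments:
    - {"wx": 0.1,"wy": 0.27,"wz": 0,"dx": 0.001,"dy": 0,"dz": 0.02,"grip": 0.02}
    - {"wx": 0.1,"wy": 0.27,"wz": 0,"dx": 0.001,"dy": 0,"dz": 0.03,"grip": 0.02}
    - {"wx": 0,"wy": 0,"wz": 0,"dx": 0,"dy": 0,"dz": 0.03,"grip": 0.02}
    - {"wx": 0,"wy": 0,"wz": 0,"dx": 0,"dy": 0,"dz": 0.02,"grip": 0.02}
    - {"wx": 0,"wy": 0,"wz": 0,"dx": 0,"dy": 0,"dz": 0.015,"grip": 0.02}
    - {"wx": 0,"wy": 0,"wz": 0,"dx": 0,"dy": 0,"dz": 0,"grip": 0.02}
    - {"wx": 0,"wy": 0,"wz": 0,"dx": 0,"dy": 0,"dz": 0,"grip": 0.02}

```text
t: 16.62
eef_pos: [0.5618, 0.0065, 0.1838]
tcp_rot: [1.0, 0.016, 0.001, 0.0]
force: [-0.2, 0.4, -1.7]
grip_width: 0.357
grasp_force: 30.0
```

```bash
cat > lid.py <<'E'
from h import *
from go import *
from scipy.optimize import least_squares
def lidfit(zs,box=(255,120,115,135)):
    c=ctrl.camera("scene");f=c["frame"].astype(int);x,y,w,h=box
    m=((f[...,2]>55)&(f[...,1]<f[...,2]*.4)&(f[...,0]<f[...,2]*.5)).astype('uint8')
    k=np.zeros_like(m);k[y:y+h,x:x+w]=m[y:y+h,x:x+w];k=cv2.morphologyEx(k,cv2.MORPH_OPEN,np.ones((3,3)))
    cn=max(cv2.findContours(k,0,1)[0],key=cv2.contourArea);print("bbox",cv2.boundingRect(cn))
    H=cv2.convexHull(k_pts:=cn).reshape(-1,2);allp=cn.reshape(-1,2)
    d=np.array([cv2.pointPolygonTest(H.reshape(-1,1,2).astype('float32'),(float(a),float(b)),True) for a,b in allp])
    P0=allp[d<1.0].astype(float)
    cen=P0.mean(0);P0=P0+0.4*(P0-cen)/np.linalg.norm(P0-cen,axis=1)[:,None]
    for z in zs:
        P=plane(c,P0,z)[:,:2];fwd=(P-P.mean(0))@np.array([.24,.47])
        Q=P[(fwd>0)]   # camera-facing side: skirt lower edge
        r=least_squares(lambda v:np.linalg.norm(Q-v,axis=1)-.058,P.mean(0),loss="soft_l1",f_scale=.002)
        print("z",z,"centre",r.x,"n",len(Q),"rms",np.sqrt(np.mean(r.fun**2)))
        a=np.degrees(np.arctan2(*(Q-r.x).T[::-1]));print(np.c_[a,1000*r.fun][np.argsort(a)][::max(1,len(a)//10)].tolist())
    return c
E
python3 - <<'E'
from lid import *
to([.561,.007,.149],DOWN)
z=ctrl.get_state()["eef_pos"][2]
c=lidfit([z-.048,z-.045,z-.042])
cv2.imwrite("pics/low.png",crop(c["frame"],255,120,115,135,4.4))
E
```

```text
t 16.625 pos [0.5618 0.0065 0.1838] F [-0.2441  0.407  -1.7417] grip 0.0310160034619189 29.989056087797508 q [-0.7568  0.4646  0.8982  1.9108 -0.4372  0.9724 -1.1963]
turn deg (tool) [ 0.055  -0.1307  0.0176]
shift now-axes [-0.0009 -0.0006  0.0348] after-turn axes [-0.0008 -0.0005  0.0348]
bbox (290, 171, 46, 38)
z 0.13578794874699496 centre [0.5594 0.0002] n 49 rms 0.0009251521415685418
[[-3.1887543300554135, 0.15574865317070918], [10.401694831880103, -0.17528745245672106], [23.43919483200676, -0.9824242302614237], [36.17120598393191, 1.0148009531278992], [46.01639600947068, 0.23880320615449202], [55.76969214079356, 1.0731803396282977], [65.04508408041605, 0.7501304165170863], [74.723585435641, -0.7512113706376472], [84.58943102038872, -0.586216718232363], [95.61730053012732, -1.0629883169223295], [108.45666281524561, -1.3606443557294055], [119.64474864231983, -0.8512489496905057], [129.43880698148075, -0.4186790693080228]]
z 0.13878794874699496 centre [0.5601 0.0018] n 49 rms 0.0009320082681911143
[[-2.980467111376786, 0.051260976138410574], [10.584403627071095, -0.231664413413337
[... 390 characters left out ...]
982343641, -0.9123566265929056], [129.23110368210112, -0.5152279972718415]]
z 0.14178794874699496 centre [0.5609 0.0034] n 49 rms 0.0009407351599664863
[[-2.7713740708120884, -0.053044434788283856], [10.767660178579083, -0.2880105235000263], [23.73866510840369, -1.0140095181678521], [36.37881894754283, 1.0266026696127348], [46.15550262995789, 0.2861718274761102], [55.833348248239645, 1.1325300537778915], [65.03709753180826, 0.8162621507630461], [74.63857028181945, -0.6829025112336031], [84.42901384337478, -0.5400711288085086], [95.3759280154009, -1.0520735135154877], [108.13208974402556, -1.410405067922088], [119.26505571776501, -0.9724750106776675], [129.0231030194561, -0.6105839919096773]]
```

View pics/low.png

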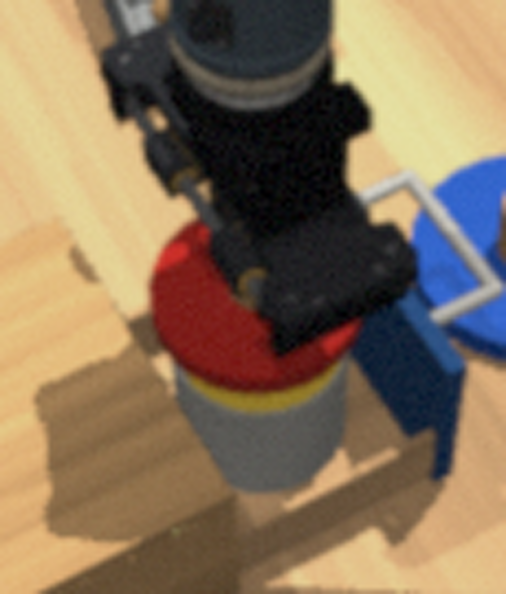

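The lid is over the tin, with its outline at (150–365, 220–390) and the tin wall showing concentric beneath it. I'll lower it while watching the force.

Request:
send_rows:
  increments:
    - {"wx": 0,"wy": 0,"wz": 0,"dx": -0.001,"dy": -0.0015,"dz": 0.012,"grip": 0.02}
    - {"wx": 0,"wy": 0,"wz": 0,"dx": 0,"dy": 0,"dz": 0.01,"grip": 0.02}
    - {"wx": 0,"wy": 0,"wz": 0,"dx": 0,"dy": 0,"dz": 0.006,"grip": 0.02}
    - {"wx": 0,"wy": 0,"wz": 0,"dx": 0,"dy": 0,"dz": 0.004,"grip": 0.02}
    - {"wx": 0,"wy": 0,"wz": 0,"dx": 0,"dy": 0,"dz": 0.003,"grip": 0.02}
    - {"wx": 0,"wy": 0,"wz": 0,"dx": 0,"dy": 0,"dz": 0,"grip": 0.02}
    - {"wx": 0,"wy": 0,"wz": 0,"dx": 0,"dy": 0,"dz": 0,"grip": 0.02}

```text
t: 17.55
eef_pos: [0.5602, 0.0079, 0.1482]
tcp_rot: [1.0, 0.016, 0.001, 0.0]
force: [-0.5, 0.4, -1.4]
grip_width: 0.358
grasp_force: 30.0
```

Request:
send_rows:
  increments:
    - {"wx": 0,"wy": 0,"wz": 0,"dx": 0,"dy": 0,"dz": 0.003,"grip": 0.02}
    - {"wx": 0,"wy": 0,"wz": 0,"dx": 0,"dy": 0,"dz": 0.003,"grip": 0.02}
    - {"wx": 0,"wy": 0,"wz": 0,"dx": 0,"dy": 0,"dz": 0,"grip": 0.02}

```text
t: 17.92
eef_pos: [0.5598, 0.008, 0.1416]
tcp_rot: [1.0, 0.016, -0.0, 0.001]
force: [1.1, 0.6, -1.4]
grip_width: 0.357
grasp_force: 30.0
```

Request:
send_rows:
  increments:
    - {"wx": 0,"wy": 0,"wz": 0,"dx": 0,"dy": 0,"dz": 0.002,"grip": 0.02}
    - {"wx": 0,"wy": 0,"wz": 0,"dx": 0,"dy": 0,"dz": 0.002,"grip": 0.02}
    - {"wx": 0,"wy": 0,"wz": 0,"dx": 0,"dy": 0,"dz": 0,"grip": 0.02}

```text
t: 18.3
eef_pos: [0.5599, 0.008, 0.1378]
tcp_rot: [1.0, 0.016, 0.0, 0.001]
force: [-0.4, 0.9, -1.6]
grip_width: 0.358
grasp_force: 30.0
```

Request:
send_rows:
  increments:
    - {"wx": 0,"wy": 0,"wz": 0,"dx": 0,"dy": 0,"dz": 0.001,"grip": 0.02}
    - {"wx": 0,"wy": 0,"wz": 0,"dx": 0,"dy": 0,"dz": 0.001,"grip": 0.02}
    - {"wx": 0,"wy": 0,"wz": 0,"dx": 0,"dy": 0,"dz": 0,"grip": 0.02}

```text
t: 18.68
eef_pos: [0.5601, 0.008, 0.1361]
tcp_rot: [1.0, 0.016, 0.0, 0.0]
force: [-0.8, 0.6, 0.6]
grip_width: 0.359
grasp_force: 30.0
```

Request:
send_rows:
  increments:
    - {"wx": 0,"wy": 0,"wz": 0,"dx": 0,"dy": 0,"dz": 0.001,"grip": 0.02}
    - {"wx": 0,"wy": 0,"wz": 0,"dx": 0,"dy": 0,"dz": 0.001,"grip": 0.02}
    - {"wx": 0,"wy": 0,"wz": 0,"dx": 0,"dy": 0,"dz": 0,"grip": 0.02}

```text
t: 19.05
eef_pos: [0.5617, 0.0081, 0.1359]
tcp_rot: [1.0, 0.016, 0.002, -0.0]
force: [-1.9, 1.6, 11.1]
grip_width: 0.358
grasp_force: 30.0
```

Contact at z = 0.136, which matches full seating at about 0.137. I'll ease off, release and retreat upwards.

Request:
send_rows:
  increments:
    - {"wx": 0,"wy": 0,"wz": 0,"dx": 0,"dy": 0,"dz": -0.0015,"grip": 0.02}
    - {"wx": 0,"wy": 0,"wz": 0,"dx": 0,"dy": 0,"dz": 0,"grip": 0.05}
    - {"wx": 0,"wy": 0,"wz": 0,"dx": 0,"dy": 0,"dz": 0,"grip": 0.07}
    - {"wx": 0,"wy": 0,"wz": 0,"dx": 0,"dy": 0,"dz": 0,"grip": 0.07}
    - {"wx": 0,"wy": 0,"wz": 0,"dx": 0,"dy": 0,"dz": 0,"grip": 0.07}
    - {"wx": 0,"wy": 0,"wz": 0,"dx": 0,"dy": 0,"dz": 0,"grip": 0.07}

```text
t: 19.8
eef_pos: [0.56, 0.008, 0.1354]
tcp_rot: [1.0, 0.016, 0.0, 0.001]
force: [-0.4, 0.3, 0.2]
grip_width: 0.781
grasp_force: 0.0
```

Request:
send_rows:
  increments:
    - {"wx": 0,"wy": 0,"wz": 0,"dx": 0,"dy": 0,"dz": -0.01,"grip": 0.07}
    - {"wx": 0,"wy": 0,"wz": 0,"dx": 0,"dy": 0,"dz": -0.03,"grip": 0.07}
    - {"wx": 0,"wy": 0,"wz": 0,"dx": 0,"dy": 0,"dz": -0.05,"grip": 0.07}
    - {"wx": 0,"wy": 0,"wz": 0,"dx": 0,"dy": 0.02,"dz": -0.04,"grip": 0.07}
    - {"wx": 0,"wy": 0,"wz": 0,"dx": 0,"dy": 0.05,"dz": 0,"grip": 0.07}
    - {"wx": 0,"wy": 0,"wz": 0,"dx": 0,"dy": 0.05,"dz": 0,"grip": 0.07}
    - {"wx": 0,"wy": 0,"wz": 0,"dx": 0,"dy": 0.05,"dz": 0,"grip": 0.07}
    - {"wx": 0,"wy": 0,"wz": 0,"dx": 0,"dy": 0.04,"dz": 0,"grip": 0.07}

```text
t: 20.8
eef_pos: [0.5663, -0.2041, 0.2666]
tcp_rot: [1.0, 0.015, 0.001, 0.001]
force: [0.3, 1.3, 0.8]
grip_width: 0.804
grasp_force: 0.0
```

Request:
send_rows:
  increments:
    - {"wx": 0,"wy": 0,"wz": 0,"dx": 0,"dy": 0.03,"dz": 0,"grip": 0.07}
    - {"wx": 0,"wy": 0,"wz": 0,"dx": 0,"dy": 0.02,"dz": 0,"grip": 0.07}
    - {"wx": 0,"wy": 0,"wz": 0,"dx": 0,"dy": 0,"dz": 0,"grip": 0.07}

```text
t: 21.18
eef_pos: [0.5675, -0.2537, 0.2665]
tcp_rot: [1.0, 0.014, 0.001, 0.001]
force: [-0.0, 0.6, -0.1]
grip_width: 0.802
grasp_force: 0.0
```

```bash
python3 - <<'E'
from h import *
from go import *
d={n:ctrl.camera(n) for n in("scene","top")}
a=crop(d["top"]["frame"],255,110,110,135,3.6);a=np.clip(a*1.6,0,255).astype('uint8');b=crop(d["scene"]["frame"],255,130,110,135,3.6)
cv2.imwrite("pics/end.png",np.hstack([a,b]));s=ctrl.get_state();print(s["t"],s["force"],s["grip_width"])
for n,c in d.items():
    f=c["frame"].astype(int);m=((f[...,2]>55)&(f[...,1]<f[...,2]*.4)&(f[...,0]<f[...,2]*.5)).astype('uint8')
    k=np.zeros_like(m);x,y,w,h=(255,120,110,130);k[y:y+h,x:x+w]=m[y:y+h,x:x+w];k=cv2.morphologyEx(k,cv2.MORPH_OPEN,np.ones((3,3)))
    cn=cv2.convexHull(max(cv2.findContours(k,0,1)[0],key=cv2.contourArea));e=cv2.fitEllipse(cn)
    print(n,e,"centre z.108",plane(c,[e[0]],.106))
E
```

```text
21.275 [0.6072 1.1422 0.2764] 0.8017828487329194
scene ((314.3406982421875, 197.9586181640625), (41.56705856323242, 46.90892791748047), 81.00555419921875) centre z.108 [[0.5621 0.0116 0.106 ]]
top ((307.3928527832031, 195.1268310546875), (37.2028694152832, 38.3526725769043), 127.26497650146484) centre z.108 [[0.5609 0.0092 0.106 ]]
```

View pics/end.png

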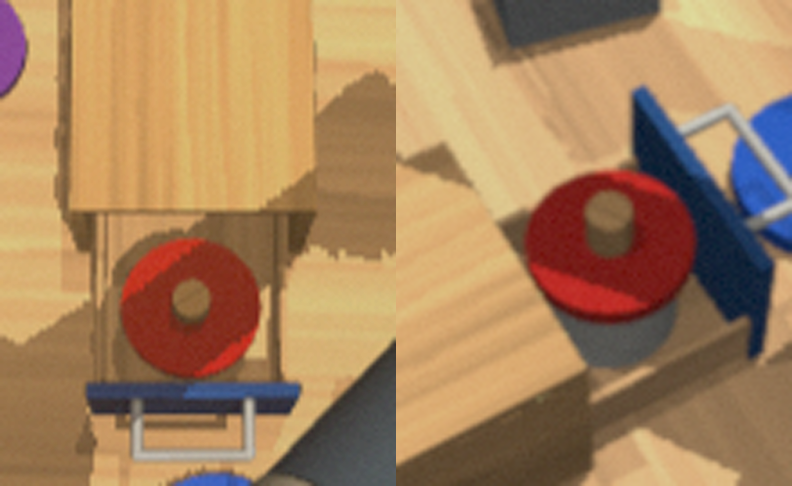

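The lid sits level and concentric on the tin, at (190,308) in the top-view panel and (610,245) in the scene panel. The drawer bar is unchanged at its stop position and the arm is clear.

```bash
python3 -c "
from rig import ctrl
print(ctrl.sign_off())"
```

```text
the job is handed in; nothing more can be done
None
```

I pulled the drawer out to its stop, lowered the red lid onto the tin while still holding it, let go and handed the job in; the last pictures show the lid level and within about 5 mm of centre, but no verdict was returned.

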